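Take the light-sensor bar off its T-track and park it in the dock

TASK

The light-sensor bar rides captive on the T-track between the seedling trays: slide it along to the red stop at the open end of the track, where its foot comes free, and lift it off. Stand it on the blue mat and let go, then take it again by its flat grey blade and slide it, orange handle first, under the hood of the grey charging dock until it is fully home against the back wall, standing flat on the table. Do not drop it or knock it over, and leave the other things on the table where they are.

Things in the scene. Friction and masses are not known exactly. Their poses are not given: they have to be found in the camera images.
- track: Fixed aluminium T-track on a dark base plate, 380 mm long, between two black seedling plug trays (36 mm tall; the seedlings, up to 55 mm, give way). Origin: on the table, on the track's centre line; x runs along the track towards the open end, z up. The bar's foot runs on a floor 4 mm above the table.
- track_slot (a point): Point on the track's centre line 90 mm before its origin, 17 mm above the table, between the tops of the two lips that hold the bar's foot down. Lip underside 13 mm above the table, slot 13 mm wide: about 1.5 mm side play, 3 mm lift play. The slide takes a few newtons of friction.
- track_guard (a point): Point midway between the tops of the guard walls (40 mm above the table) on either side of the blade, 120 mm before the track's origin. Inner faces 48 mm apart, so only 4 mm is left beside the blade: on the track only the orange handle can be gripped.
- track_gate (a point): Point on the centre line 68 mm beyond the track's origin, 4 mm above the table: nearest place where the bar's origin can be when it meets the red stop. The yellow end piece (lips, 40 mm walls) is fixed elsewhere each time, up to 35 mm further out, not measured: feel for the stop. After its lips comes an 88 mm gap, then the 28 mm tall stop. Only within 8 mm of the stop is the foot free.
- bar: Loose light-sensor bar, 0.28 to 0.46 kg. Origin: centre of the underside of its steel foot; x along the bar towards the handle end (on the track: the open end), z up. Foot 80 x 32 x 6 mm, neck 10 mm wide, flat grey blade x -120 to 35 mm, 40 mm wide, z 16 to 34 mm, white strip on top. It stands by itself. It starts 30 to 130 mm short of the track's origin.
- bar_grip (a point): Centre of the orange handle block: 13 mm ahead of and 56 mm above the bar's origin. Handle 44 mm long, 26 mm wide; top 22 mm above this point. On the track the fingertips must stay above the 40 mm guard walls, so grip at this point or a little higher.
- bar_blade (a point): A good point to take the flat blade across its 40 mm width once the bar stands on the mat: 60 mm behind and 25 mm above the bar's origin.
- bar_nose (a point): Front lower edge of the foot, 40 mm ahead of the bar's origin, at the underside: the part of the bar that meets the red stop and the back wall of the dock.
- mat: Fixed blue mat, 130 mm (its x) x 180 mm (its y) x 3 mm. Origin: centre of its underside, on the table; z up. The foot's centre must stand on it.
- dock: Fixed grey charging dock without a floor: a hood 72 mm wide, 98 mm tall, open to the front. Origin: on the table, middle of the inner face of its back wall; x points inwards (the way the bar goes in), z up. Inside 56 mm wide, 92 mm high; roof and sides reach 45 mm in front of the back wall, covering the handle when home. The bar stands on the table inside.
- pot_a: Bystander: square black pot with grass, 66 mm wide, 71 mm tall with thin blades of grass above. Origin: centre of underside.
- pot_b: Bystander: another square black pot with grass, same size. Origin: centre of underside.
- meter: Bystander: grey hand-held meter with a blue screen, 170 x 95 x 40 mm, lying flat. Origin: centre of underside.
- wash: Bystander: clear wash bottle with red cap, 60 mm wide, 160 mm tall. Origin: centre of underside.
- leafclip: Bystander: steel leaf clip, 110 mm long, 12 mm tall. Origin: centre of underside.
- labels: Bystander: green box of white plant labels, 80 x 50 x 45 mm, labels up to 85 mm. Origin: centre of underside.
- stylus: Bystander: black stylus, 130 mm long, 10 mm thick, lying on the table. Origin: its middle, underside.
Mind the look-alikes: they are no part of the job. Leave any purple look-alike of the dock alone.

How it is judged:
By the outcome, as a careful person would: the job done as asked, in the order asked, and still so for the second after the job is handed in, with the robot touching nothing.
It also fails if it takes over 62 s, if anything falls off the work surface, if the arm or the gripper's body presses on something with over 40 N, if the wrist force passes 120 N, or if a joint passes its speed limit or range.

ROBOT

A 7-joint arm with a two-finger parallel gripper is mounted at the origin on the work surface. World frame = base frame: x ahead of the robot, y to its left, z up, the work surface at z = 0. Lengths are in m, angles in rad, forces in N, time in s.
With the tool pointing down it reaches from about 0.425 to 0.925 m from the base axis. Payload 6.8 kg.
Tool frame: the origin (TCP) lies midway between the tips of the shut fingers; the grasp point (between the pads) lies 19 mm behind it; z points along the fingers, y is the line along which they close (so a half turn about z gives the same grasp; the last joint's range is limited). The gripper opens to 85 mm and grips with 20 to 120 N. Pads are 22 mm wide; open, the fingers measure 114 mm over their backs; the gripper's body (76 mm by 85 mm) begins 54 mm behind the grasp point. The pads swing forward as they close: fully open they stand 13 mm farther back than shut.
Start: joints at [-1.457, 0.477, 0.022, 1.555, -0.011, 1.109, -0.083], TCP at [0.148, 0.658, 0.231] pointing down, gripper open.
Joint ranges: [-2.96, 2.96], [-0.34, 2.1], [-1.41, 1.46], [0.24, 2.44], [-1.37, 4.51], [0.17, 1.92], [-2.96, 2.96]. Speed limits (rad/s): [2.39, 2.39, 3.14, 3.14, 3.14, 3.14, 3.14].

INTERFACE

Orientations are given as a unit quaternion [w, x, y, z].
In Python, from station import * gives the robot as it stands. The module is installed in compiled form; this text tells all that it offers.
- The arm moves only by the shell command python3 -m jog 'ROWS' [OPENING] [FORCE]. ROWS is JSON, a list of rows, each an object of numbers: "x", "y", "z": the shift along the tool's x, y, z in m; "ax", "ay", "az": the turn, a rotation vector about the tool's x, y, z in rad. In form: [{"x": .., "y": .., "z": .., "ax": .., "ay": .., "az": ..}, ...]. A call has 1 to 12 rows; each row is the pose to reach, as a shift and turn from the pose commanded when the call began, along the tool's axes at that moment; what a row does not reach only later rows make up. A row lasts 1/10 s, in which the tool goes at most 50 mm and 8.59 degrees, less where a joint would pass 70% of its speed; a pose out of reach is approached as far as the arm can. A call with a gripper value outside its range is refused whole. OPENING is the opening, from 0 (shut) to 1 (fully open), set as the call begins (- or left out, the last holds). The fingers move at their own pace and stop on an object; FORCE is the grip in N (left out, the last holds). Time passes only in rows, so rows that repeat a pose let the fingers close. It gives the time, the measured TCP pose, the force, the opening and the grip force at its end, in the units of the state.
- get_obs(): the state, without advancing time (a new reading comes with each control period).
- read_camera(name): name is "side" or "top"; returns the picture (480x640x3 uint8, red, green, blue); there is no depth.
- camera_params(name): a dict with "K" (3x3 intrinsics, pixels), "origin" and "attitude" of the camera in the world. Camera axes: x right, y up, looking along -z (the intrinsics and any distortion apply to the point x, -y, -z); pixel columns grow to the right and rows downward; lengths in m; the calibration is good to about 2 mm. A picture is of the moment at which its call begins. camera_params takes no time and is no camera call.
- hand_in(): hands the job in; it is judged then, once.
The state is a dict: "t": time; "q": joint angles; "joint_vel": joint speeds; "joint_torque": joint torques, N m; "eef_pos": TCP position; "tool_rot": TCP orientation; "contact_force": force on the tool from outside, world axes, zero at the start; "torque": the same for the moment, N m; "gripper_width": opening from 0.0 (shut) to 1.0 (fully open); "grasp_force": force on a finger pad.
Only numpy, scipy, OpenCV 4.12 (cv2) and the standard library are available. Lean on these libraries where they do the work, as an engineer would, in place of code of your own. Each camera call takes 0.05 s, during which the arm holds its last target. There are 200 camera calls.

## Working session

There is one attempt and no reset: what is moved stays moved. The work goes in short steps, Python scripts to look and compute and a shell command to move; the robot and the scene stay as the last step left them, time stands still between calls to the robot, and variables do not carry over. Pictures are saved under pics/ and viewed, at most 10 in all, crops included, and the job is handed in when it is done.

```bash
mkdir -p pics; python3 - <<'E'
from station import *
import cv2
for n in("side","top"):
    im=read_camera(n); cv2.imwrite(f"pics/{n}0.png",im[:,:,::-1])
    p=camera_params(n); print(n,p)
o=get_obs(); print(o["t"],o["eef_pos"],o["tool_rot"],o["gripper_width"])
E
```

```text
side {'K': array([[458.85115018,   0.        , 313.1801012 ],
       [  0.        , 458.85115018, 239.17939631],
       [  0.        ,   0.        ,   1.        ]]), 'origin': array([ 0.20531455, -0.63848449,  0.74951894]), 'attitude': array([ 0.89855902,  0.36308634, -0.09259933, -0.22844115])}
top {'K': array([[526.26294621,   0.        , 331.47964833],
       [  0.        , 526.26294621, 247.19781761],
       [  0.        ,   0.        ,   1.        ]]), 'origin': array([ 0.40336342, -0.04929789,  1.16578291]), 'attitude': array([ 0.71549414,  0.03565455, -0.05237036, -0.69574006])}
0.1 [0.14839417 0.65795151 0.23042956] [-2.72894944e-05  1.10658338e-01  9.93858177e-01 -8.09714932e-04] 0.9992324621513343
```

View pics/top0.png

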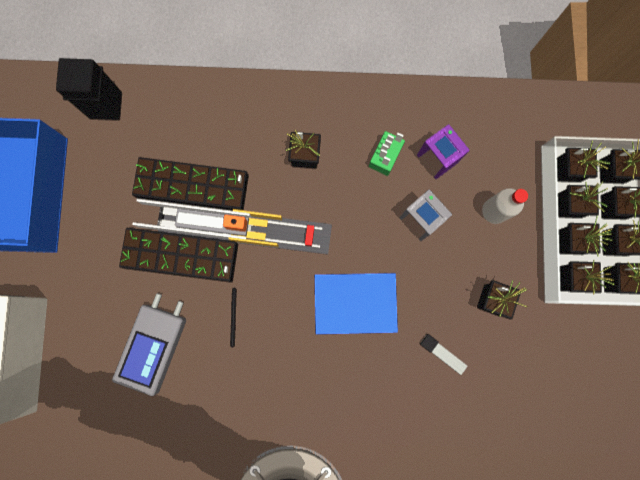

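View pics/side0.png

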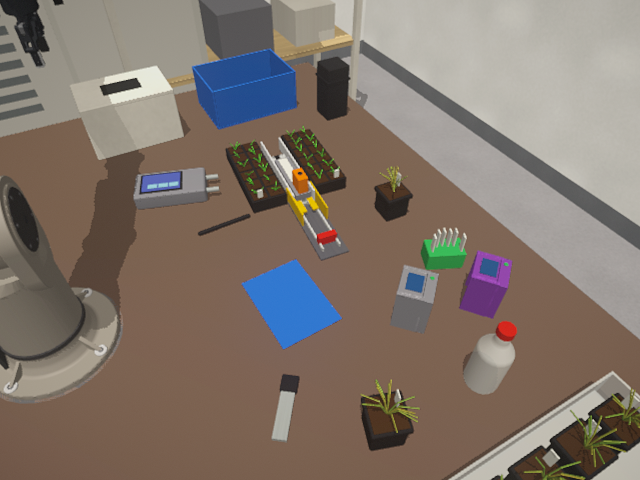

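```bash
cat > h.py <<'E'
import numpy as np, cv2
from station import *
from scipy.spatial.transform import Rotation as R
P={n:camera_params(n) for n in("side","top")}
def rot(n): return R.from_quat(np.roll(P[n]["attitude"],-1)).as_matrix()
def cast(n,uv,z):
    p=P[n]; d=np.linalg.solve(p["K"],[uv[0],uv[1],1.]); d=rot(n)@(d*[1,-1,-1])
    return p["origin"]+d*(z-p["origin"][2])/d[2]
def proj(n,X):
    p=P[n]; c=(rot(n).T@(np.asarray(X)-p["origin"]))*[1,-1,-1]; c=p["K"]@c
    return c[:2]/c[2]
def blob(im,lo,hi,k=0,roi=None):
    m=cv2.inRange(cv2.cvtColor(im,cv2.COLOR_RGB2HSV),lo,hi)
    if roi: z=np.zeros_like(m); x0,y0,x1,y1=roi; z[y0:y1,x0:x1]=255; m&=z
    c=sorted(cv2.findContours(m,0,1)[0],key=cv2.contourArea)[::-1][k]
    return c,cv2.minAreaRect(c)
E
python3 - <<'E'
from h import *
t=cv2.imread("pics/top0.png")[:,:,::-1]; s=cv2.imread("pics/side0.png")[:,:,::-1]
def show(name,n,im,lo,hi,z,roi):
    c,r=blob(im,lo,hi,0,roi); b=cv2.boxPoints(r)
    print(name,n,cv2.contourArea(c),np.round(r[0],1),"ctr",cast(n,r[0],z).round(4)[:2],"corners",[cast(n,q,z).round(3)[:2].tolist() for q in b])
show("handle","top",t,(8,150,120),(17,255,255),.082,(215,205,250,240))
show("handle","side",s,(5,150,120),(17,255,255),.078,(285,160,310,200))
show("stop","top",t,(0,180,100),(4,255,255),.028,(290,215,330,260))
show("mat","top",t,(100,120,120),(120,255,255),.003,(300,260,410,345))
show("mat","side",s,(100,120,120),(120,255,255),.003,(230,250,350,350))
show("strip","top",t,(0,0,200),(180,40,255),.036,(150,200,240,240))
show("dockroof","top",t,(0,0,130),(180,60,255),.098,(400,180,460,245))
a=cv2.resize(t[180:265,110:350],None,fx=3.3,fy=3.3,interpolation=2)
d1=cv2.resize(t[175:250,390:470],None,fx=3.75,fy=3.75,interpolation=2)
d2=cv2.resize(s[250:340,375:455],None,fx=3.12,fy=3.12,interpolation=2)
o=np.zeros((580,800,3),np.uint8); o[:a.shape[0],:a.shape[1]]=a; o[285:285+d1.shape[0],:d1.shape[1]]=d1; o[285:285+d2.shape[0],320:320+d2.shape[1]]=d2
d3=cv2.resize(s[150:255,270:355],None,fx=2.6,fy=2.6);o[285:285+d3.shape[0],575:575+d3.shape[1]]=d3
cv2.imwrite("pics/crops.png",o[:,:,::-1])
E
```

```text
handle top 274.5 [234.7 222.4] ctr [0.5854 0.1293] corners [[0.573, 0.154], [0.602, 0.152], [0.598, 0.104], [0.569, 0.107]]
handle side 278.5 [300. 180.] ctr [0.5801 0.1139] corners [[0.584, 0.165], [0.617, 0.153], [0.576, 0.066], [0.546, 0.078]]
stop top 106.5 [309.1 235. ] ctr [ 0.5716 -0.0247] corners [[0.551, -0.015], [0.594, -0.019], [0.592, -0.034], [0.549, -0.03]]
mat top 4698.0 [355.5 303.2] ctr [ 0.4267 -0.1311] corners [[0.488, -0.038], [0.497, -0.219], [0.366, -0.224], [0.358, -0.044]]
mat side 4624.5 [291.2 300.8] ctr [ 0.4296 -0.1347] corners [[0.359, -0.046], [0.505, -0.012], [0.496, -0.218], [0.368, -0.235]]
strip top 444.5 [199.9 219.7] ctr [0.5968 0.2123] corners [[0.589, 0.262], [0.614, 0.261], [0.604, 0.162], [0.58, 0.164]]
dockroof top 1023.5 [429.3 211.4] ctr [ 0.6182 -0.2737] corners [[0.623, -0.225], [0.668, -0.272], [0.614, -0.322], [0.569, -0.276]]
```

View pics/crops.png

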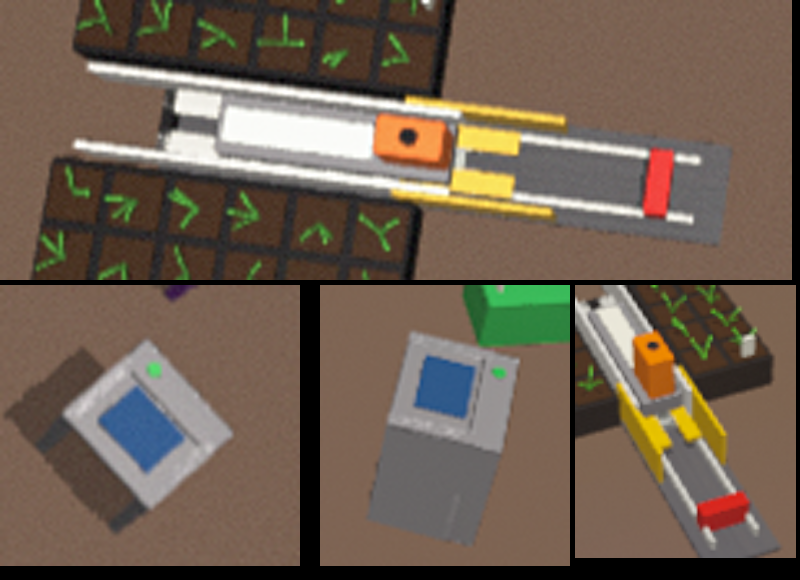

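The top view shows the bar with its handle at about (234,222), the stop at (309,235) and the mat at (355,303). The grey dock's roof is at (429,211), and the dock opens to the lower left, with its side walls visible there. Next I refine the track and dock lines and work out the first move.

```bash
cat >> h.py <<'E'
def go(x,y,z,yaw):
    "shift and turn in tool axes to put TCP at x,y,z pointing down with tool y at yaw (deg)"
    o=get_obs(); T=R.from_quat(np.roll(o["tool_rot"],-1)); a=np.radians(yaw)
    Y=np.array([np.cos(a),np.sin(a),0]); Z=np.array([0,0,-1.]); G=R.from_matrix(np.c_[np.cross(Y,Z),Y,Z])
    print("shift",T.inv().apply(np.array([x,y,z])-o["eef_pos"]).round(4),"turn",(T.inv()*G).as_rotvec().round(4))
def st():
    o=get_obs(); T=R.from_quat(np.roll(o["tool_rot"],-1)).as_matrix()
    print("t",round(o["t"],2),"p",o["eef_pos"].round(4),"yaw",np.degrees(np.arctan2(T[1,1],T[0,1])).round(2),"tilt",T[2].round(3),"F",o["contact_force"].round(1),"M",o["torque"].round(2),"w",round(o["gripper_width"],3),"g",round(o["grasp_force"],1))
E
python3 - <<'E'
from h import *
t=cv2.imread("pics/top0.png")[:,:,::-1]; g=cv2.cvtColor(t,7)
h=cv2.cvtColor(t,cv2.COLOR_RGB2HSV)
# hole in handle
m=((g<70)&(cv2.boundingRect is not None)); ys,xs=np.nonzero(m[214:230,226:244]); print("hole px",xs.mean()+226,ys.mean()+214,len(xs)); print(cast("top",(xs.mean()+226,ys.mean()+214),.082))
# strip edges: per column centre of white run
pts=[]
for c in range(178,222):
    r=np.nonzero((h[205:236,c,2]>225)&(h[205:236,c,1]<35))[0]
    if len(r)>4: pts.append(cast("top",(c,205+r.mean()),.038)[:2])
pts=np.array(pts); vx,vy,x0,y0=cv2.fitLine(pts.astype(np.float32),2,0,.01,.01).ravel(); print("strip",len(pts),np.degrees(np.arctan2(vy,vx)),x0,y0)
for b,n in(((0,180,100),"stop"),):
    c,r=blob(t,b,(4,255,255),0,(290,215,330,260)); q=[cast("top",p,.028)[:2].round(4).tolist() for p in c[:,0]]; print(q)
# rails: bright lines near stop
for z,roi in((.040,(135,195,190,245)),):
    mm=((h[...,2]>200)&(h[...,1]<40)); 
    for lo,hi in((198,210),(222,236)):
        pp=np.array([cast("top",(c,lo+np.nonzero(mm[lo:hi,c])[0].mean()),z)[:2] for c in range(136,160) if mm[lo:hi,c].any()]); l=cv2.fitLine(pp.astype(np.float32),2,0,.01,.01).ravel(); print("rail",np.degrees(np.arctan2(l[1],l[0])),l[2:],len(pp))
# dock roof contour
c,r=blob(t,(0,0,130),(180,70,255),0,(400,185,460,245)); c=cv2.convexHull(c); e=cv2.approxPolyDP(c,4,True)[:,0]; print("roof",[ (p.tolist(),cast("top",p,.098)[:2].round(4).tolist()) for p in e])
E
```

```text
hole px 233.3125 220.875 16
[0.58854155 0.13236659 0.082     ]
strip 44 84.9785 0.5948752 0.2124718
[[0.5936, -0.0217], [0.5914, -0.0218], [0.5891, -0.0196], [0.5869, -0.0197], [0.5847, -0.0198], [0.5825, -0.0199], [0.5803, -0.0199], [0.578, -0.0178], [0.5758, -0.0179], [0.5736, -0.018], [0.5714, -0.018], [0.5692, -0.0181], [0.567, -0.0182], [0.5648, -0.0182], [0.5626, -0.0183], [0.5603, -0.0162], [0.5581, -0.0163], [0.5559, -0.0164], [0.5537, -0.0164], [0.5516, -0.0187], [0.5517, -0.0209], [0.5517, -0.023], [0.5518, -0.0252], [0.5497, -0.0274], [0.5519, -0.0274], [0.5541, -0.0295], [0.5563, -0.0294], [0.5585, -0.0293], [0.5607, -0.0293], [0.563, -0.0314], [0.5652, -0.0313], [0.5674, -0.0313], [0.5696, -0.0312], [0.5718, -0.0311], [0.574, -0.031], [0.5762, -0.031], [0.5784, -0.0309], [0.5807, -0.033], [0.5829, -0.033], [0.5851, -0.0329], [0.5873, -0.0328], [0.5895, -0.0306], [0.5918, -0.0327], [0.5917, -0.0305], [0.5916, -0.0283], [0.5916, -0.0261], [0.5915, -0.0239]]
rail 84.46663 [0.63317823 0.3249824 ] 23
rail 83.875015 [0.58080053 0.32241702] 24
roof [([429, 189], [0.6656, -0.2728]), ([451, 214], [0.6141, -0.3188]), ([430, 234], [0.5709, -0.2752]), ([407, 209], [0.6218, -0.2272])]
```

```bash
python3 -c "
from h import *
go(.587,.131,.14,-5.4)"
```

```text
shift [-0.5438 -0.4174  0.0912] turn [-1.2000e-03  1.3000e-03  1.4433e+00]
```

```bash
python3 -m jog '[{"x":-0.04,"y":-0.03,"z":0,"az":0.1},{"x":-0.08,"y":-0.06,"z":0,"az":0.2},{"x":-0.12,"y":-0.09,"z":0,"az":0.3},{"x":-0.16,"y":-0.12,"z":0,"az":0.42},{"x":-0.2,"y":-0.15,"z":0,"az":0.54},{"x":-0.24,"y":-0.18,"z":0,"az":0.66},{"x":-0.28,"y":-0.21,"z":0,"az":0.78},{"x":-0.32,"y":-0.245,"z":0,"az":0.9},{"x":-0.36,"y":-0.275,"z":0,"az":1.02},{"x":-0.4,"y":-0.305,"z":0,"az":1.14},{"x":-0.44,"y":-0.335,"z":0,"az":1.26},{"x":-0.48,"y":-0.365,"z":0.03,"az":1.38}]' 1 40; python3 -c "
from h import *
st();go(.587,.131,.13,-5.4)"
```

```text
t 0.1 p [0.1484 0.658  0.2304] yaw 77.29 tilt [-0.    -0.002 -1.   ] F [-1.2  0.2  0. ] M [-0.02 -0.02  0.  ] w 0.999 g 0.0
shift [-0.5438 -0.4174  0.1012] turn [-1.2000e-03  1.3000e-03  1.4433e+00]validation failed for argument at $[0]...
```

```bash
python3 -m jog '[{"x":-0.04,"y":-0.03,"z":0.0,"ax":0.0,"ay":0.0,"az":0.1},{"x":-0.08,"y":-0.06,"z":0.0,"ax":0.0,"ay":0.0,"az":0.2},{"x":-0.12,"y":-0.09,"z":0.0,"ax":0.0,"ay":0.0,"az":0.3},{"x":-0.16,"y":-0.12,"z":0.0,"ax":0.0,"ay":0.0,"az":0.42},{"x":-0.2,"y":-0.15,"z":0.0,"ax":0.0,"ay":0.0,"az":0.54},{"x":-0.24,"y":-0.18,"z":0.0,"ax":0.0,"ay":0.0,"az":0.66},{"x":-0.28,"y":-0.21,"z":0.0,"ax":0.0,"ay":0.0,"az":0.78},{"x":-0.32,"y":-0.245,"z":0.0,"ax":0.0,"ay":0.0,"az":0.9},{"x":-0.36,"y":-0.275,"z":0.0,"ax":0.0,"ay":0.0,"az":1.02},{"x":-0.4,"y":-0.305,"z":0.0,"ax":0.0,"ay":0.0,"az":1.14},{"x":-0.44,"y":-0.335,"z":0.0,"ax":0.0,"ay":0.0,"az":1.26},{"x":-0.48,"y":-0.365,"z":0.03,"ax":0.0,"ay":0.0,"az":1.38}]' 1 40; python3 -c "
from h import *
st();go(.587,.131,.13,-5.4)"
```

```text
t: 1.3
eef_pos: [0.5336, 0.2025, 0.2092]
tool_rot: [0.001, 0.72, 0.694, 0.003]
contact_force: [1.0, 1.0, 0.4]
gripper_width: 1.0
grasp_force: 0.0
t 1.3 p [0.5336 0.2025 0.2092] yaw -2.13 tilt [ 0.003  0.005 -1.   ] F [1.  1.  0.4] M [ 0.04 -0.03 -0.02] w 1.0 g 0.0
shift [-0.0697  0.0556  0.0793] turn [ 0.0054 -0.0033  0.0571]
```

```bash
python3 -m jog '[{"x":-0.035,"y":0.028,"z":0.04,"ax":0.005,"ay":-0.003,"az":0.06},{"x":-0.065,"y":0.054,"z":0.078,"ax":0.005,"ay":-0.003,"az":0.06},{"x":-0.065,"y":0.054,"z":0.078,"ax":0.005,"ay":-0.003,"az":0.06},{"x":-0.065,"y":0.054,"z":0.078,"ax":0.005,"ay":-0.003,"az":0.06},{"x":-0.065,"y":0.054,"z":0.078,"ax":0.005,"ay":-0.003,"az":0.06}]'; python3 -c "
from h import *
st();go(.587,.131,.047,-5.4)
s=read_camera('side');t=read_camera('top')
o=np.hstack([cv2.resize(s[90:250,240:360],(375,500)),cv2.resize(t[150:280,180:290],(423,500))]);cv2.imwrite('pics/a.png',o[:,:,::-1])"
```

```text
t: 1.8
eef_pos: [0.5819, 0.1388, 0.1292]
tool_rot: [-0.001, 0.738, 0.675, -0.003]
contact_force: [0.2, 0.3, 1.0]
gripper_width: 1.001
grasp_force: 0.0
t 1.8 p [0.5819 0.1388 0.1292] yaw -5.16 tilt [-0.002 -0.005 -1.   ] F [0.2 0.3 1. ] M [ 0.01 -0.01  0.01] w 1.001 g 0.0
shift [-0.0071  0.0062  0.0822] turn [-0.0052  0.0023  0.0041]
```

View pics/a.png

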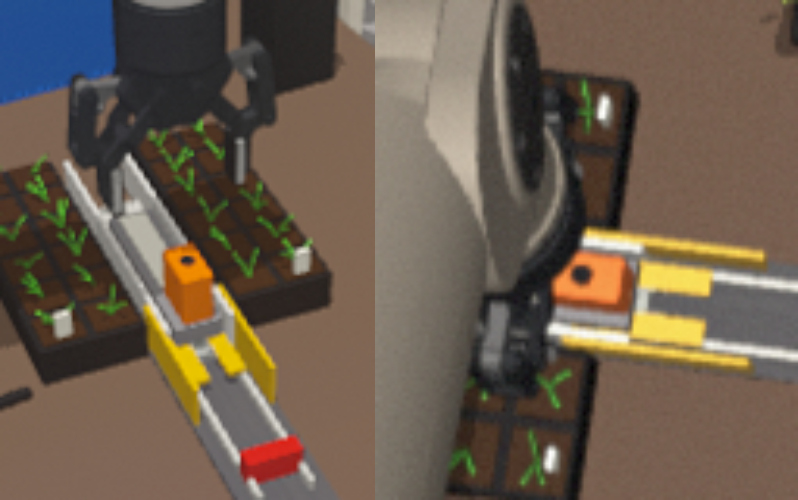

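```bash
python3 -c "
from h import *
o=get_obs()['eef_pos']
for n in('side','top'): print(n,'tip',proj(n,o+[0,0,.013]).round(1),'hole',proj(n,[.587,.131,.082]).round(1),'handle mid',proj(n,[.587,.131,.06]).round(1))
# two-view hole: side crop px (187,261)->, top (233.3,220.9)
u=(240+187*.32,90+261*.32);print(u)
for z in(.07,.082,.094):print(z,cast('side',u,z)[:2].round(4),cast('top',(233.3,220.9),z)[:2].round(4))"
```

```text
side tip [295.  150.7] hole [299.2 173.7] handle mid [299.4 181.1]
top tip [224.4 218.6] hole [233.9 221.6] handle mid [235.6 223.4]
(299.84000000000003, 173.51999999999998)
0.07 [0.5955 0.1449] [0.5905 0.1344]
0.082 [0.5886 0.1311] [0.5885 0.1324]
0.094 [0.5817 0.1172] [0.5864 0.1304]
```

```bash
python3 -m jog '[{"x":-0.006,"y":0.007,"z":0.0,"ax":-0.005,"ay":0.002,"az":0.004},{"x":-0.006,"y":0.007,"z":0.02,"ax":-0.005,"ay":0.002,"az":0.004},{"x":-0.006,"y":0.007,"z":0.045,"ax":-0.005,"ay":0.002,"az":0.004},{"x":-0.006,"y":0.007,"z":0.07,"ax":-0.005,"ay":0.002,"az":0.004},{"x":-0.006,"y":0.007,"z":0.08,"ax":-0.005,"ay":0.002,"az":0.004},{"x":-0.006,"y":0.007,"z":0.08,"ax":-0.005,"ay":0.002,"az":0.004},{"x":-0.006,"y":0.007,"z":0.08,"ax":-0.005,"ay":0.002,"az":0.004}]'; python3 -c "
from h import *
st();go(.588,.132,.047,-5.4)"
```

```text
t: 2.6
eef_pos: [0.589, 0.1309, 0.0498]
tool_rot: [0.001, 0.74, 0.673, 0.0]
contact_force: [0.4, -0.1, 0.4]
gripper_width: 1.001
grasp_force: 0.0
t 2.6 p [0.589  0.1309 0.0498] yaw -5.44 tilt [-0.001  0.002 -1.   ] F [ 0.4 -0.1  0.4] M [ 0.04 -0.03 -0.01] w 1.001 g 0.0
shift [ 0.001  -0.0011  0.0028] turn [ 0.0016  0.0006 -0.0007]
```

Well centred. I close the fingers.

```bash
python3 -m jog '[{"x":0.0,"y":-0.001,"z":0.002,"ax":0.0,"ay":0.0,"az":0.0},{"x":0.0,"y":-0.001,"z":0.002,"ax":0.0,"ay":0.0,"az":0.0},{"x":0.0,"y":-0.001,"z":0.002,"ax":0.0,"ay":0.0,"az":0.0},{"x":0.0,"y":-0.001,"z":0.002,"ax":0.0,"ay":0.0,"az":0.0},{"x":0.0,"y":-0.001,"z":0.002,"ax":0.0,"ay":0.0,"az":0.0},{"x":0.0,"y":-0.001,"z":0.002,"ax":0.0,"ay":0.0,"az":0.0},{"x":0.0,"y":-0.001,"z":0.002,"ax":0.0,"ay":0.0,"az":0.0},{"x":0.0,"y":-0.001,"z":0.002,"ax":0.0,"ay":0.0,"az":0.0}]' 0 50; python3 -c "
from h import *
st()"
```

```text
t: 3.4
eef_pos: [0.5877, 0.1308, 0.0472]
tool_rot: [0.001, 0.74, 0.673, 0.0]
contact_force: [0.1, -0.4, 6.0]
gripper_width: 0.296
grasp_force: 50.4
t 3.4 p [0.5877 0.1308 0.0472] yaw -5.45 tilt [-0.001  0.001 -1.   ] F [ 0.1 -0.4  6. ] M [-0.05  0.1  -0.  ] w 0.296 g 50.4
```

```bash
python3 -m jog '[{"x":-0.004,"y":0.0,"z":-0.0005,"ax":0.0,"ay":0.0,"az":0.0},{"x":-0.01,"y":0.0,"z":-0.0005,"ax":0.0,"ay":0.0,"az":0.0},{"x":-0.018,"y":0.0,"z":-0.0005,"ax":0.0,"ay":0.0,"az":0.0},{"x":-0.026,"y":0.0,"z":-0.0005,"ax":0.0,"ay":0.0,"az":0.0},{"x":-0.034,"y":0.0,"z":-0.0005,"ax":0.0,"ay":0.0,"az":0.0},{"x":-0.042,"y":0.0,"z":-0.0005,"ax":0.0,"ay":0.0,"az":0.0},{"x":-0.05,"y":0.0,"z":-0.0005,"ax":0.0,"ay":0.0,"az":0.0},{"x":-0.05,"y":0.0,"z":-0.0005,"ax":0.0,"ay":0.0,"az":0.0}]'; python3 -c "
from h import *
st()"
```

```text
t: 4.2
eef_pos: [0.5823, 0.0785, 0.0473]
tool_rot: [0.001, 0.741, 0.672, -0.001]
contact_force: [0.8, -0.7, 2.0]
gripper_width: 0.3
grasp_force: 50.6
t 4.2 p [0.5823 0.0785 0.0473] yaw -5.57 tilt [-0.003  0.    -1.   ] F [ 0.8 -0.7  2. ] M [-0.43 -0.09  0.04] w 0.3 g 50.6
```

```bash
python3 -m jog '[{"x":-0.006,"y":0.0,"z":0.0,"ax":0.0,"ay":0.0,"az":0.0},{"x":-0.014,"y":0.0,"z":0.0,"ax":0.0,"ay":0.0,"az":0.0},{"x":-0.022,"y":0.0,"z":0.0,"ax":0.0,"ay":0.0,"az":0.0},{"x":-0.03,"y":0.0,"z":0.0,"ax":0.0,"ay":0.0,"az":0.0},{"x":-0.038,"y":0.0,"z":0.0,"ax":0.0,"ay":0.0,"az":0.0},{"x":-0.046,"y":0.0,"z":0.0,"ax":0.0,"ay":0.0,"az":0.0},{"x":-0.05,"y":0.0,"z":0.0,"ax":0.0,"ay":0.0,"az":0.0},{"x":-0.052,"y":0.0,"z":0.0,"ax":0.0,"ay":0.0,"az":0.0},{"x":-0.052,"y":0.0,"z":0.0,"ax":0.0,"ay":0.0,"az":0.0}]'; python3 -c "
from h import *
st()"
```

```text
t: 5.1
eef_pos: [0.5803, 0.0546, 0.0476]
tool_rot: [-0.008, 0.734, 0.679, 0.009]
contact_force: [6.2, 57.6, -2.3]
gripper_width: 0.299
grasp_force: 51.5
t 5.1 p [0.5803 0.0546 0.0476] yaw -4.41 tilt [ 0.024  0.001 -1.   ] F [ 6.2 57.6 -2.3] M [11.14 -1.13 -0.63] w 0.299 g 51.5
```

```bash
python3 -m jog '[{"x":0.012,"y":0.0,"z":0.0,"ax":0.0,"ay":0.0,"az":0.0},{"x":0.024,"y":0.0,"z":0.0,"ax":0.0,"ay":0.0,"az":0.0},{"x":0.03,"y":0.0,"z":0.0,"ax":0.0,"ay":0.0,"az":0.0},{"x":0.03,"y":0.0,"z":0.0,"ax":0.0,"ay":0.0,"az":0.0}]'; python3 -c "
from h import *
st()
s=read_camera('side');t=read_camera('top')
cv2.imwrite('pics/b_s.png',s[:,:,::-1]);cv2.imwrite('pics/b_t.png',t[:,:,::-1])
o=np.hstack([cv2.resize(s[140:260,260:360],(400,480),interpolation=2),cv2.resize(t[190:270,230:297],(400,480),interpolation=2)]);cv2.imwrite('pics/b.png',o[:,:,::-1])
for u in((247.9,222),(267.6,224)): print(cast('top',u,.017))"
```

```text
t: 5.5
eef_pos: [0.5802, 0.0573, 0.0473]
tool_rot: [0.001, 0.74, 0.672, -0.001]
contact_force: [1.3, 0.1, 3.1]
gripper_width: 0.299
grasp_force: 51.3
t 5.5 p [0.5802 0.0573 0.0473] yaw -5.54 tilt [-0.003  0.    -1.   ] F [1.3 0.1 3.1] M [-0.02 -0.13  0.03] w 0.299 g 51.3
[0.59812338 0.11113296 0.017     ]
[0.59498897 0.06765412 0.017     ]
```

View pics/b.png

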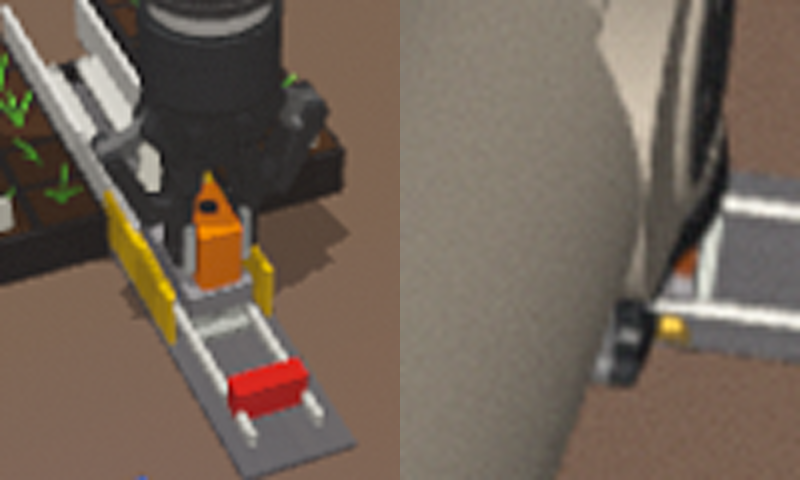

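```bash
python3 -c "
from h import *
print('hole',cast('side',(311.75,191.75),.082)[:2].round(4))
for u in((308.5,224),(321.5,218.5)): print('white bar',cast('side',u,.010)[:2].round(4),cast('side',u,.004)[:2].round(4))
print('stop top far edge', [cast('side',(260+a/4,140+b/4),.028)[:2].round(4) for a,b in((230,378),(306,360))])
print('top whitebar',cast('top',(230+710/5.97,190+240/6),.010)[:2].round(4))
print('yellow wall end side',cast('side',(260+172/4,140+340/4),.0)[:2], cast('top',(230+675/5.97-67,190+328/6),.04))"
```

```text
hole [0.5817 0.0596]
white bar [0.5608 0.0371] [0.5637 0.0425]
white bar [0.5963 0.0388] [0.5995 0.0443]
stop top far edge [array([ 0.5539, -0.0182]), array([ 0.598 , -0.0261])]
top whitebar [ 0.5882 -0.1126]
yellow wall end side [0.55273936 0.04937722] [0.54667815 0.04528795 0.04      ]
```

```bash
python3 -m jog '[{"x":0.0,"y":0.0,"z":-0.0015,"ax":0.0,"ay":0.0,"az":0.0},{"x":-0.003,"y":0.0,"z":-0.0015,"ax":0.0,"ay":0.0,"az":0.0},{"x":-0.006,"y":0.0,"z":-0.0015,"ax":0.0,"ay":0.0,"az":0.0},{"x":-0.009,"y":0.0,"z":-0.0015,"ax":0.0,"ay":0.0,"az":0.0},{"x":-0.009,"y":0.0,"z":-0.0015,"ax":0.0,"ay":0.0,"az":0.0}]'; python3 -c "
from h import *
st()
s=cv2.imread('pics/b_s.png')[:,:,::-1]
# front rails in side view and top view vs stop
t=cv2.imread('pics/b_t.png')[:,:,::-1]; h=cv2.cvtColor(t,41); m=(h[...,2]>190)&(h[...,1]<45)
for lo,hi in((220,232),(234,248)):
    pp=np.array([cast('top',(c,lo+np.nonzero(m[lo:hi,c])[0].mean()),.010)[:2] for c in range(286,303) if m[lo:hi,c].any()]); print(len(pp),pp.mean(0).round(4),np.polyfit(pp[:,1],pp[:,0],1))"
```

```text
t: 6.1
eef_pos: [0.5791, 0.0491, 0.0486]
tool_rot: [0.0, 0.74, 0.672, -0.001]
contact_force: [-0.2, -0.8, -5.3]
gripper_width: 0.299
grasp_force: 50.3
t 6.1 p [0.5791 0.0491 0.0486] yaw -5.51 tilt [-0.002 -0.001 -1.   ] F [-0.2 -0.8 -5.3] M [-0.22  0.06  0.01] w 0.299 g 50.3
17 [0.5965 0.0098] [0.109347   0.59542167]
17 [0.5558 0.0084] [0.08260359 0.55515257]
```

```bash
python3 -m jog '[{"x":-0.004,"y":0.0005,"z":0.0,"ax":0.0,"ay":0.0,"az":0.0},{"x":-0.008,"y":0.0005,"z":0.0,"ax":0.0,"ay":0.0,"az":0.0},{"x":-0.012,"y":0.0005,"z":0.0,"ax":0.0,"ay":0.0,"az":0.0},{"x":-0.016,"y":0.0005,"z":0.0,"ax":0.0,"ay":0.0,"az":0.0},{"x":-0.02,"y":0.0005,"z":0.0,"ax":0.0,"ay":0.0,"az":0.0},{"x":-0.024,"y":0.0005,"z":0.0,"ax":0.0,"ay":0.0,"az":0.0},{"x":-0.028,"y":0.0005,"z":0.0,"ax":0.0,"ay":0.0,"az":0.0},{"x":-0.028,"y":0.0005,"z":0.0,"ax":0.0,"ay":0.0,"az":0.0}]'; python3 -c "
from h import *
st()"
```

```text
t: 6.9
eef_pos: [0.5773, 0.021, 0.049]
tool_rot: [0.001, 0.74, 0.672, -0.001]
contact_force: [-0.4, -0.1, -2.4]
gripper_width: 0.297
grasp_force: 50.2
t 6.9 p [0.5773 0.021  0.049 ] yaw -5.52 tilt [-0.002  0.    -1.   ] F [-0.4 -0.1 -2.4] M [-0.12  0.01 -0.06] w 0.297 g 50.2
```

```bash
python3 -m jog '[{"x":-0.003,"y":0.0,"z":0.0,"ax":0.0,"ay":0.0,"az":0.0},{"x":-0.006,"y":0.0,"z":0.0,"ax":0.0,"ay":0.0,"az":0.0},{"x":-0.009,"y":0.0,"z":0.0,"ax":0.0,"ay":0.0,"az":0.0},{"x":-0.012,"y":0.0,"z":0.0,"ax":0.0,"ay":0.0,"az":0.0},{"x":-0.015,"y":0.0,"z":0.0,"ax":0.0,"ay":0.0,"az":0.0},{"x":-0.015,"y":0.0,"z":0.0,"ax":0.0,"ay":0.0,"az":0.0}]'; python3 -c "
from h import *
st()"
```

```text
t: 7.5
eef_pos: [0.5758, 0.0066, 0.0489]
tool_rot: [0.001, 0.74, 0.672, -0.0]
contact_force: [-0.6, -0.4, -3.3]
gripper_width: 0.293
grasp_force: 50.2
t 7.5 p [0.5758 0.0066 0.0489] yaw -5.49 tilt [-0.001  0.    -1.   ] F [-0.6 -0.4 -3.3] M [-0.16  0.07  0.01] w 0.293 g 50.2
```

```bash
python3 -m jog '[{"x":-0.002,"y":0.0,"z":0.0,"ax":0.0,"ay":0.0,"az":0.0},{"x":-0.004,"y":0.0,"z":0.0,"ax":0.0,"ay":0.0,"az":0.0},{"x":-0.006,"y":0.0,"z":0.0,"ax":0.0,"ay":0.0,"az":0.0},{"x":-0.008,"y":0.0,"z":0.0,"ax":0.0,"ay":0.0,"az":0.0},{"x":-0.008,"y":0.0,"z":0.0,"ax":0.0,"ay":0.0,"az":0.0}]'; python3 -c "
from h import *
st()"
```

```text
t: 8.0
eef_pos: [0.5756, 0.0045, 0.0492]
tool_rot: [-0.002, 0.739, 0.674, 0.002]
contact_force: [-0.9, 11.2, -0.5]
gripper_width: 0.297
grasp_force: 50.4
t 8.0 p [0.5756 0.0045 0.0492] yaw -5.25 tilt [ 0.005 -0.    -1.   ] F [-0.9 11.2 -0.5] M [ 2.72  0.14 -0.13] w 0.297 g 50.4
```

```bash
python3 -m jog '[{"x":0.005,"y":0.0,"z":0.0,"ax":0.0,"ay":0.0,"az":0.0},{"x":0.009,"y":0.0,"z":0.0,"ax":0.0,"ay":0.0,"az":0.0},{"x":0.009,"y":0.0,"z":0.0,"ax":0.0,"ay":0.0,"az":0.0},{"x":0.009,"y":0.0,"z":-0.004,"ax":0.0,"ay":0.0,"az":0.0},{"x":0.009,"y":0.0,"z":-0.008,"ax":0.0,"ay":0.0,"az":0.0},{"x":0.009,"y":0.0,"z":-0.012,"ax":0.0,"ay":0.0,"az":0.0},{"x":0.009,"y":0.0,"z":-0.012,"ax":0.0,"ay":0.0,"az":0.0}]'; python3 -c "
from h import *
st()"
```

```text
t: 8.7
eef_pos: [0.5766, 0.0079, 0.0617]
tool_rot: [0.001, 0.74, 0.673, 0.0]
contact_force: [0.2, 0.5, -3.6]
gripper_width: 0.301
grasp_force: 50.0
t 8.7 p [0.5766 0.0079 0.0617] yaw -5.48 tilt [-0.001  0.001 -1.   ] F [ 0.2  0.5 -3.6] M [-0.09 -0.01  0.01] w 0.301 g 50.0
```

```bash
python3 -m jog '[{"x":0.0,"y":0.0,"z":-0.02,"ax":0.0,"ay":0.0,"az":0.0},{"x":0.0,"y":0.0,"z":-0.045,"ax":0.0,"ay":0.0,"az":0.0},{"x":0.0,"y":0.0,"z":-0.065,"ax":0.0,"ay":0.0,"az":0.0},{"x":0.0,"y":0.0,"z":-0.068,"ax":0.0,"ay":0.0,"az":0.0}]'; python3 -c "
from h import *
st();go(.4538,-.153,.125,-5.4)
s=read_camera('side'); cv2.imwrite('pics/c.png',s[60:360,150:500,::-1])"
```

```text
t: 9.1
eef_pos: [0.5777, 0.0082, 0.1312]
tool_rot: [0.002, 0.74, 0.673, 0.001]
contact_force: [-0.1, 0.1, -3.5]
gripper_width: 0.297
grasp_force: 50.2
t 9.1 p [0.5777 0.0082 0.1312] yaw -5.47 tilt [-0.     0.004 -1.   ] F [-0.1  0.1 -3.5] M [-0.1   0.02 -0.04] w 0.297 g 50.2
shift [-0.1722 -0.108   0.0057] turn [ 0.0045  0.     -0.0012]
```

View pics/c.png

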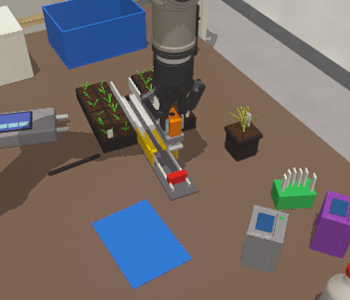

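The picture shows the bar lifted clear of the track, with its handle near crop (175,122) and the bar level. Next I carry it to the mat.

```bash
python3 -m jog '[{"x":-0.015,"y":-0.01,"z":0.0,"ax":0.0,"ay":0.0,"az":0.0},{"x":-0.04,"y":-0.025,"z":0.0,"ax":0.0,"ay":0.0,"az":0.0},{"x":-0.065,"y":-0.04,"z":0.0,"ax":0.0,"ay":0.0,"az":0.0},{"x":-0.09,"y":-0.056,"z":0.0,"ax":0.0,"ay":0.0,"az":0.0},{"x":-0.115,"y":-0.072,"z":0.0,"ax":0.0,"ay":0.0,"az":0.0},{"x":-0.14,"y":-0.088,"z":0.0,"ax":0.0,"ay":0.0,"az":0.0},{"x":-0.16,"y":-0.1,"z":0.0,"ax":0.0,"ay":0.0,"az":0.0},{"x":-0.172,"y":-0.108,"z":0.0,"ax":0.0,"ay":0.0,"az":0.0},{"x":-0.172,"y":-0.108,"z":0.03,"ax":0.0,"ay":0.0,"az":0.0},{"x":-0.172,"y":-0.108,"z":0.055,"ax":0.0,"ay":0.0,"az":0.0},{"x":-0.172,"y":-0.108,"z":0.07,"ax":0.0,"ay":0.0,"az":0.0},{"x":-0.172,"y":-0.108,"z":0.07,"ax":0.0,"ay":0.0,"az":0.0}]'; python3 -c "
from h import *
st();go(.4538,-.153,.047,-5.4)"
```

```text
t: 10.35
eef_pos: [0.45, -0.1522, 0.0568]
tool_rot: [-0.002, 0.74, 0.673, -0.002]
contact_force: [-0.6, 0.1, -3.2]
gripper_width: 0.3
grasp_force: 50.1
t 10.35 p [ 0.45   -0.1522  0.0568] yaw -5.43 tilt [-0.001 -0.005 -1.   ] F [-0.6  0.1 -3.2] M [-0.1  -0.01 -0.02] w 0.3 g 50.1
shift [-0.0004  0.0039  0.0098] turn [-0.0051  0.001  -0.0006]
```

```bash
python3 -m jog '[{"x":0.0,"y":0.002,"z":0.003,"ax":0.0,"ay":0.0,"az":0.0},{"x":0.0,"y":0.002,"z":0.006,"ax":0.0,"ay":0.0,"az":0.0},{"x":0.0,"y":0.002,"z":0.009,"ax":0.0,"ay":0.0,"az":0.0},{"x":0.0,"y":0.002,"z":0.010,"ax":0.0,"ay":0.0,"az":0.0},{"x":0.0,"y":0.002,"z":0.011,"ax":0.0,"ay":0.0,"az":0.0},{"x":0.0,"y":0.002,"z":0.011,"ax":0.0,"ay":0.0,"az":0.0}]'; python3 -c "
from h import *
st()"
```

```text
t: 10.95
eef_pos: [0.4542, -0.1529, 0.0481]
tool_rot: [0.0, 0.74, 0.673, -0.0]
contact_force: [0.0, 0.8, -2.8]
gripper_width: 0.302
grasp_force: 50.2
t 10.95 p [ 0.4542 -0.1529  0.0481] yaw -5.44 tilt [-0.001  0.    -1.   ] F [ 0.   0.8 -2.8] M [-0.1   0.03  0.04] w 0.302 g 50.2
```

```bash
python3 -m jog '[{"x":0.0,"y":0.0,"z":0.001,"ax":0.0,"ay":0.0,"az":0.0},{"x":0.0,"y":0.0,"z":0.002,"ax":0.0,"ay":0.0,"az":0.0},{"x":0.0,"y":0.0,"z":0.003,"ax":0.0,"ay":0.0,"az":0.0},{"x":0.0,"y":0.0,"z":0.003,"ax":0.0,"ay":0.0,"az":0.0}]'; python3 -c "
from h import *
st()"
```

```text
t: 11.35
eef_pos: [0.4544, -0.1529, 0.0464]
tool_rot: [0.0, 0.74, 0.673, 0.0]
contact_force: [-5.0, 3.1, 19.5]
gripper_width: 0.301
grasp_force: 53.2
t 11.35 p [ 0.4544 -0.1529  0.0464] yaw -5.47 tilt [ 0.     0.001 -1.   ] F [-5.   3.1 19.5] M [ 0.21  1.33 -0.03] w 0.301 g 53.2
```

```bash
python3 -m jog '[{"x":0.0,"y":0.0,"z":-0.001,"ax":0.0,"ay":0.0,"az":0.0},{"x":0.0,"y":0.0,"z":-0.001,"ax":0.0,"ay":0.0,"az":0.0}]'; python3 -m jog '[{"x":0.0,"y":0.0,"z":0.0,"ax":0.0,"ay":0.0,"az":0.0},{"x":0.0,"y":0.0,"z":0.0,"ax":0.0,"ay":0.0,"az":0.0},{"x":0.0,"y":0.0,"z":0.0,"ax":0.0,"ay":0.0,"az":0.0},{"x":0.0,"y":0.0,"z":0.0,"ax":0.0,"ay":0.0,"az":0.0},{"x":0.0,"y":0.0,"z":0.0,"ax":0.0,"ay":0.0,"az":0.0},{"x":0.0,"y":0.0,"z":-0.015,"ax":0.0,"ay":0.0,"az":0.0},{"x":0.0,"y":0.0,"z":-0.035,"ax":0.0,"ay":0.0,"az":0.0},{"x":0.0,"y":0.0,"z":-0.06,"ax":0.0,"ay":0.0,"az":0.0},{"x":0.0,"y":0.0,"z":-0.075,"ax":0.0,"ay":0.0,"az":0.0},{"x":0.0,"y":0.0,"z":-0.075,"ax":0.0,"ay":0.0,"az":0.0}]' 1; python3 -c "
from h import *
st();go(.4615,-.078,.12,-5.4)
s=read_camera('side');t=read_camera('top');cv2.imwrite('pics/d_s.png',s[:,:,::-1]);cv2.imwrite('pics/d_t.png',t[:,:,::-1])
o=np.hstack([s[180:380,200:400],t[220:360,260:400].repeat(1,0)[:200].copy() if 0 else cv2.resize(t[220:360,260:400],(200,200))]);cv2.imwrite('pics/d.png',cv2.resize(o,None,fx=2,fy=2)[:,:,::-1])"
```

```text
t: 11.55
eef_pos: [0.4544, -0.1529, 0.0464]
tool_rot: [0.001, 0.74, 0.673, -0.0]
contact_force: [-1.4, 0.7, 6.3]
gripper_width: 0.297
grasp_force: 51.5
t: 12.55
eef_pos: [0.4556, -0.1531, 0.1227]
tool_rot: [0.002, 0.74, 0.673, 0.001]
contact_force: [-0.2, -0.1, -0.7]
gripper_width: 1.0
grasp_force: 0.0
t 12.55 p [ 0.4556 -0.1531  0.1227] yaw -5.44 tilt [-0.001  0.004 -1.   ] F [-0.2 -0.1 -0.7] M [-0.04 -0.01 -0.01] w 1.0 g 0.0
shift [ 0.0754 -0.0012  0.0026] turn [ 0.0041  0.001  -0.0008]
```

View pics/d.png

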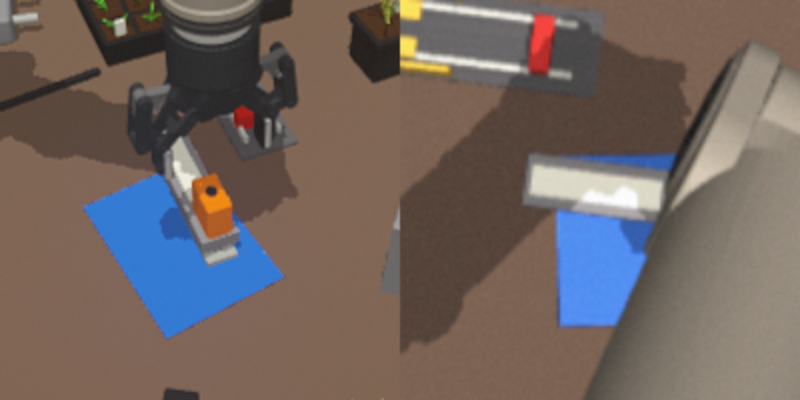

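```bash
python3 -m jog '[{"x":0.02,"y":-0.001,"z":0.0,"ax":0.0,"ay":0.0,"az":0.0},{"x":0.05,"y":-0.001,"z":0.0,"ax":0.0,"ay":0.0,"az":0.0},{"x":0.078,"y":-0.001,"z":0.0,"ax":0.0,"ay":0.0,"az":0.0},{"x":0.078,"y":-0.001,"z":0.0,"ax":0.0,"ay":0.0,"az":0.0},{"x":0.078,"y":-0.001,"z":0.02,"ax":0.0,"ay":0.0,"az":0.0},{"x":0.078,"y":-0.001,"z":0.05,"ax":0.0,"ay":0.0,"az":0.0},{"x":0.078,"y":-0.001,"z":0.06,"ax":0.0,"ay":0.0,"az":0.0},{"x":0.078,"y":-0.001,"z":0.06,"ax":0.0,"ay":0.0,"az":0.0}]' 1; python3 -c "
from h import *
st();go(.4618,-.0755,.007,-5.4)
t=cv2.imread('pics/d_t.png')[:,:,::-1];h=cv2.cvtColor(t,41);P_=[]
for c in range(308,326):
    r=np.nonzero((h[270:300,c,1]<60)&(h[270:300,c,2]>100))[0]
    if len(r)>4:P_.append(cast('top',(c,270+(r.min()+r.max())/2),.037)[:2])
P_=np.array(P_);k=np.polyfit(P_[:,1],P_[:,0],1);print('blade x at y=-.0755',np.polyval(k,-.0755),'slope',k[0],P_[[0,-1],1])
c=np.nonzero((h[285,290:330,1]<60)&(h[285,290:330,2]>100))[0].min()+290;print('tail',cast('top',(c,285),.037),'expected y',-.14+.12*.9955)"
```

```text
t: 13.45
eef_pos: [0.4588, -0.0758, 0.0594]
tool_rot: [-0.001, 0.74, 0.672, -0.002]
contact_force: [0.2, -0.0, 1.4]
gripper_width: 1.004
grasp_force: 0.0
t 13.45 p [ 0.4588 -0.0758  0.0594] yaw -5.5 tilt [-0.002 -0.004 -1.   ] F [ 0.2 -0.   1.4] M [ 0.    0.04 -0.  ] w 1.004 g 0.0
shift [0.0007 0.0032 0.0523] turn [-0.0042  0.0022 -0.0017]
blade x at y=-.0755 0.4616907008349411 slope 0.09330847949091513 [-0.02589054 -0.06243821]
tail [ 0.46185096 -0.01751072  0.037     ] expected y -0.020540000000000017
```

All consistent. I descend and grip the blade.

```bash
python3 -m jog '[{"x":0.0,"y":0.002,"z":0.01,"ax":0.0,"ay":0.0,"az":0.0},{"x":0.0,"y":0.002,"z":0.03,"ax":0.0,"ay":0.0,"az":0.0},{"x":0.0,"y":0.002,"z":0.045,"ax":0.0,"ay":0.0,"az":0.0},{"x":0.0,"y":0.002,"z":0.052,"ax":0.0,"ay":0.0,"az":0.0},{"x":0.0,"y":0.002,"z":0.052,"ax":0.0,"ay":0.0,"az":0.0},{"x":0.0,"y":0.002,"z":0.052,"ax":0.0,"ay":0.0,"az":0.0}]' 1; python3 -c "
from h import *
st()"
```

```text
t: 14.05
eef_pos: [0.4631, -0.0756, 0.0095]
tool_rot: [0.001, 0.74, 0.673, -0.0]
contact_force: [0.2, 0.3, -0.8]
gripper_width: 1.001
grasp_force: 0.0
t 14.05 p [ 0.4631 -0.0756  0.0095] yaw -5.46 tilt [-0.001  0.001 -1.   ] F [ 0.2  0.3 -0.8] M [-0.02  0.04 -0.02] w 1.001 g 0.0
```

```bash
python3 -m jog '[{"x":0.0,"y":-0.001,"z":0.002,"ax":0.0,"ay":0.0,"az":0.0},{"x":0.0,"y":-0.001,"z":0.002,"ax":0.0,"ay":0.0,"az":0.0},{"x":0.0,"y":-0.001,"z":0.002,"ax":0.0,"ay":0.0,"az":0.0},{"x":0.0,"y":-0.001,"z":0.002,"ax":0.0,"ay":0.0,"az":0.0},{"x":0.0,"y":-0.001,"z":0.002,"ax":0.0,"ay":0.0,"az":0.0},{"x":0.0,"y":-0.001,"z":0.002,"ax":0.0,"ay":0.0,"az":0.0},{"x":0.0,"y":-0.001,"z":0.002,"ax":0.0,"ay":0.0,"az":0.0}]' 0 80; python3 -m jog '[{"x":0.0,"y":-0.001,"z":-0.01,"ax":0.0,"ay":0.0,"az":0.0},{"x":0.0,"y":-0.001,"z":-0.02,"ax":0.0,"ay":0.0,"az":0.0},{"x":0.0,"y":-0.001,"z":-0.02,"ax":0.0,"ay":0.0,"az":0.0}]' ; python3 -c "
from h import *
st()
t=cv2.imread('pics/top0.png')[:,:,::-1]
c,r=blob(t,(0,0,130),(180,70,255),0,(400,185,460,245));c=cv2.convexHull(c)
s=cv2.imread('pics/side0.png')[:,:,::-1]
c2,r2=blob(s,(0,0,120),(180,50,255),0,(390,260,445,302));e=cv2.approxPolyDP(cv2.convexHull(c2),3,True)[:,0];print('side roof',[(p.tolist(),cast('side',p,.098)[:2].round(4).tolist()) for p in e])
b=cv2.boxPoints(r);print('top roof rect',[cast('top',p,.098)[:2].round(4).tolist() for p in b])
c,r=blob(t,(100,120,60),(120,255,255),0,(405,190,455,235));print('screen',cast('top',r[0],.098),[cast('top',p,.098)[:2].round(4).tolist() for p in cv2.boxPoints(r)])
"
```

```text
t: 14.75
eef_pos: [0.4619, -0.0752, 0.0075]
tool_rot: [0.001, 0.74, 0.673, -0.0]
contact_force: [-0.5, 0.4, 6.7]
gripper_width: 0.451
grasp_force: 79.4
t: 15.05
eef_pos: [0.4613, -0.0752, 0.0283]
tool_rot: [0.001, 0.74, 0.673, 0.0]
contact_force: [-0.3, 0.1, -3.9]
gripper_width: 0.456
grasp_force: 81.2
t 15.05 p [ 0.4613 -0.0752  0.0283] yaw -5.44 tilt [-0.001  0.002 -1.   ] F [-0.3  0.1 -3.9] M [ 0.16 -0.06 -0.02] w 0.456 g 81.2
side roof [([404, 265], [0.6237, -0.2259]), ([438, 273], [0.6671, -0.2717]), ([433, 301], [0.6186, -0.3176]), ([396, 294], [0.5707, -0.2742])]
top roof rect [[0.6227, -0.2252], [0.6679, -0.2718], [0.6137, -0.3222], [0.5691, -0.2756]]
screen [ 0.61481527 -0.26906629  0.098     ] [[0.6189, -0.246], [0.6384, -0.2665], [0.6108, -0.2921], [0.5913, -0.2717]]
```

```bash
python3 -c "
from h import *
go(.5045,-.1516,.058,43.2)"
```

```text
shift [-0.072   0.0503 -0.0296] turn [ 0.0017  0.0018 -0.849 ]
```

```bash
python3 -m jog '[{"x":0.0,"y":0.0,"z":-0.015,"ax":0.0,"ay":0.0,"az":0.0},{"x":-0.004,"y":0.003,"z":-0.03,"ax":0.0,"ay":0.0,"az":-0.06},{"x":-0.012,"y":0.008,"z":-0.03,"ax":0.0,"ay":0.0,"az":-0.15},{"x":-0.02,"y":0.014,"z":-0.03,"ax":0.0,"ay":0.0,"az":-0.25},{"x":-0.028,"y":0.02,"z":-0.03,"ax":0.0,"ay":0.0,"az":-0.35},{"x":-0.037,"y":0.026,"z":-0.03,"ax":0.0,"ay":0.0,"az":-0.45},{"x":-0.045,"y":0.032,"z":-0.03,"ax":0.0,"ay":0.0,"az":-0.55},{"x":-0.054,"y":0.038,"z":-0.03,"ax":0.0,"ay":0.0,"az":-0.65},{"x":-0.062,"y":0.044,"z":-0.03,"ax":0.0,"ay":0.0,"az":-0.75},{"x":-0.072,"y":0.05,"z":-0.03,"ax":0.0,"ay":0.0,"az":-0.83},{"x":-0.072,"y":0.05,"z":-0.03,"ax":0.0,"ay":0.0,"az":-0.849},{"x":-0.072,"y":0.05,"z":-0.03,"ax":0.0,"ay":0.0,"az":-0.849}]'; python3 -c "
from h import *
st();go(.5045,-.1516,.007,43.2)
s=read_camera('side');t=read_camera('top')
o=np.hstack([cv2.resize(s[190:390,270:470],(400,400)),cv2.resize(t[160:310,330:480],(400,400))]);cv2.imwrite('pics/e.png',o[:,:,::-1])"
```

```text
t: 16.25
eef_pos: [0.5029, -0.1514, 0.0568]
tool_rot: [-0.0, 0.398, 0.917, -0.001]
contact_force: [0.1, 1.1, -2.9]
gripper_width: 0.452
grasp_force: 81.3
t 16.25 p [ 0.5029 -0.1514  0.0568] yaw 43.1 tilt [ 0.    -0.001 -1.   ] F [ 0.1  1.1 -2.9] M [0.14 0.14 0.02] w 0.452 g 81.3
shift [-0.0013  0.0011  0.0498] turn [-0.0012 -0.0001 -0.0018]
```

View pics/e.png

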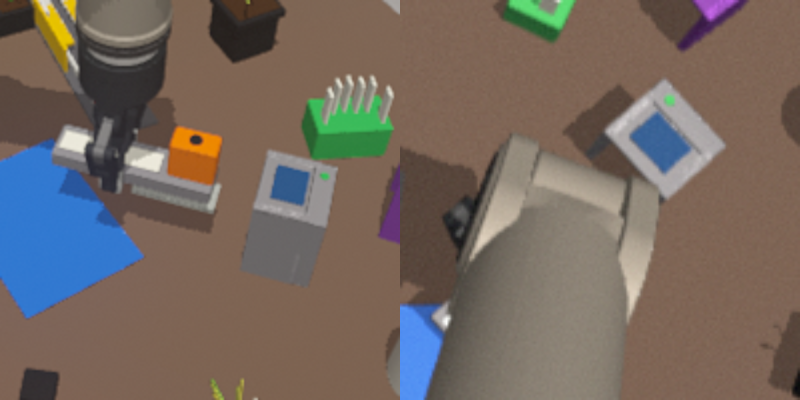

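The picture shows the bar level and in line with the dock mouth: handle near left crop (196,150), dock to its right at (290,215). I lower it.

```bash
python3 -m jog '[{"x":-0.001,"y":0.001,"z":0.015,"ax":0.0,"ay":0.0,"az":0.0},{"x":-0.001,"y":0.001,"z":0.03,"ax":0.0,"ay":0.0,"az":0.0},{"x":-0.001,"y":0.001,"z":0.042,"ax":0.0,"ay":0.0,"az":0.0},{"x":-0.001,"y":0.001,"z":0.049,"ax":0.0,"ay":0.0,"az":0.0},{"x":-0.001,"y":0.001,"z":0.050,"ax":0.0,"ay":0.0,"az":0.0},{"x":-0.001,"y":0.001,"z":0.050,"ax":0.0,"ay":0.0,"az":0.0}]'; python3 -c "
from h import *
st();go(.5558,-.2063,.0065,43.2)"
```

```text
t: 16.95
eef_pos: [0.5049, -0.1517, 0.0068]
tool_rot: [0.0, 0.397, 0.918, -0.001]
contact_force: [0.1, -0.8, -2.3]
gripper_width: 0.456
grasp_force: 81.4
t 16.95 p [ 0.5049 -0.1517  0.0068] yaw 43.19 tilt [-0.001 -0.001 -1.   ] F [ 0.1 -0.8 -2.3] M [ 0.1   0.11 -0.  ] w 0.456 g 81.4
shift [-0.0747 -0.0003  0.0004] turn [-0.001   0.0006 -0.0001]
```

```bash
python3 -m jog '[{"x":-0.005,"y":0.0,"z":0.0,"ax":0.0,"ay":0.0,"az":0.0},{"x":-0.012,"y":0.0,"z":0.0,"ax":0.0,"ay":0.0,"az":0.0},{"x":-0.02,"y":0.0,"z":0.0,"ax":0.0,"ay":0.0,"az":0.0},{"x":-0.028,"y":0.0,"z":0.0,"ax":0.0,"ay":0.0,"az":0.0},{"x":-0.036,"y":0.0,"z":0.0,"ax":0.0,"ay":0.0,"az":0.0},{"x":-0.044,"y":0.0,"z":0.0,"ax":0.0,"ay":0.0,"az":0.0},{"x":-0.052,"y":0.0,"z":0.0,"ax":0.0,"ay":0.0,"az":0.0},{"x":-0.058,"y":0.0,"z":0.0,"ax":0.0,"ay":0.0,"az":0.0},{"x":-0.062,"y":0.0,"z":0.0,"ax":0.0,"ay":0.0,"az":0.0},{"x":-0.062,"y":0.0,"z":0.0,"ax":0.0,"ay":0.0,"az":0.0}]'; python3 -c "
from h import *
st();go(.5558,-.2063,.0065,43.2)"
```

```text
t: 17.95
eef_pos: [0.5477, -0.1974, 0.0071]
tool_rot: [0.0, 0.397, 0.918, -0.001]
contact_force: [-0.4, -0.1, -4.1]
gripper_width: 0.457
grasp_force: 81.4
t 17.95 p [ 0.5477 -0.1974  0.0071] yaw 43.17 tilt [-0.001 -0.001 -1.   ] F [-0.4 -0.1 -4.1] M [0.08 0.12 0.05] w 0.457 g 81.4
shift [-0.012  -0.0002  0.0006] turn [-0.0007  0.0012 -0.0005]
```

Now I lower it to touch the table.

```bash
python3 -m jog '[{"x":-0.003,"y":0.0,"z":0.001,"ax":0.0,"ay":0.0,"az":0.0},{"x":-0.003,"y":0.0,"z":0.002,"ax":0.0,"ay":0.0,"az":0.0},{"x":-0.003,"y":0.0,"z":0.0025,"ax":0.0,"ay":0.0,"az":0.0},{"x":-0.003,"y":0.0,"z":0.0025,"ax":0.0,"ay":0.0,"az":0.0}]'; python3 -c "
from h import *
st()"
```

```text
t: 18.35
eef_pos: [0.5494, -0.199, 0.0047]
tool_rot: [0.0, 0.397, 0.918, -0.001]
contact_force: [0.6, -0.3, -3.1]
gripper_width: 0.454
grasp_force: 81.8
t 18.35 p [ 0.5494 -0.199   0.0047] yaw 43.2 tilt [-0.001 -0.001 -1.   ] F [ 0.6 -0.3 -3.1] M [-0.01  0.07 -0.04] w 0.454 g 81.8
```

```bash
python3 -m jog '[{"x":-0.002,"y":0.0,"z":0.0,"ax":0.0,"ay":0.0,"az":0.0},{"x":-0.004,"y":0.0,"z":0.0,"ax":0.0,"ay":0.0,"az":0.0},{"x":-0.006,"y":0.0,"z":0.0,"ax":0.0,"ay":0.0,"az":0.0},{"x":-0.008,"y":0.0,"z":0.0,"ax":0.0,"ay":0.0,"az":0.0},{"x":-0.01,"y":0.0,"z":0.0,"ax":0.0,"ay":0.0,"az":0.0},{"x":-0.012,"y":0.0,"z":0.0,"ax":0.0,"ay":0.0,"az":0.0},{"x":-0.012,"y":0.0,"z":0.0,"ax":0.0,"ay":0.0,"az":0.0}]'; python3 -c "
from h import *
st()"
```

```text
t: 19.05
eef_pos: [0.5581, -0.2082, 0.0046]
tool_rot: [0.001, 0.397, 0.918, -0.001]
contact_force: [-0.9, 1.9, 0.9]
gripper_width: 0.457
grasp_force: 81.9
t 19.05 p [ 0.5581 -0.2082  0.0046] yaw 43.19 tilt [-0.002 -0.001 -1.   ] F [-0.9  1.9  0.9] M [0.32 0.29 0.03] w 0.457 g 81.9
```

```bash
python3 -m jog '[{"x":-0.002,"y":0.0,"z":0.0,"ax":0.0,"ay":0.0,"az":0.0},{"x":-0.004,"y":0.0,"z":0.0,"ax":0.0,"ay":0.0,"az":0.0},{"x":-0.006,"y":0.0,"z":0.0,"ax":0.0,"ay":0.0,"az":0.0},{"x":-0.006,"y":0.0,"z":0.0,"ax":0.0,"ay":0.0,"az":0.0},{"x":-0.006,"y":0.0,"z":0.0,"ax":0.0,"ay":0.0,"az":0.0}]'; python3 -c "
from h import *
st()"
```

```text
t: 19.55
eef_pos: [0.559, -0.2092, 0.0046]
tool_rot: [-0.003, 0.397, 0.918, 0.0]
contact_force: [-12.4, 10.1, 14.8]
gripper_width: 0.455
grasp_force: 83.6
t 19.55 p [ 0.559  -0.2092  0.0046] yaw 43.24 tilt [ 0.007 -0.002 -1.   ] F [-12.4  10.1  14.8] M [ 2.01  2.06 -0.1 ] w 0.455 g 83.6
```

```bash
python3 -m jog '[{"x":0.003,"y":0.0,"z":0.0,"ax":0.0,"ay":0.0,"az":0.0},{"x":0.004,"y":0.0,"z":0.0,"ax":0.0,"ay":0.0,"az":0.0},{"x":0.004,"y":0.0,"z":0.001,"ax":0.0,"ay":0.0,"az":0.0},{"x":0.004,"y":0.0,"z":0.001,"ax":0.0,"ay":0.0,"az":0.0}]'; python3 -c "
from h import *
st()"
```

```text
t: 19.95
eef_pos: [0.5591, -0.2092, 0.0045]
tool_rot: [0.0, 0.397, 0.918, -0.0]
contact_force: [-6.1, 4.8, 12.9]
gripper_width: 0.459
grasp_force: 83.5
t 19.95 p [ 0.5591 -0.2092  0.0045] yaw 43.19 tilt [-0. -0. -1.] F [-6.1  4.8 12.9] M [ 0.87  1.12 -0.  ] w 0.459 g 83.5
```

```bash
python3 -m jog '[{"x":0.0,"y":0.0,"z":0.0,"ax":0.0,"ay":0.0,"az":0.0},{"x":0.0,"y":0.0,"z":0.0,"ax":0.0,"ay":0.0,"az":0.0},{"x":0.0,"y":0.0,"z":0.0,"ax":0.0,"ay":0.0,"az":0.0},{"x":0.0,"y":0.0,"z":0.0,"ax":0.0,"ay":0.0,"az":0.0},{"x":0.0,"y":0.0,"z":0.0,"ax":0.0,"ay":0.0,"az":0.0},{"x":0.002,"y":0.0,"z":-0.02,"ax":0.0,"ay":0.0,"az":0.0},{"x":0.004,"y":0.0,"z":-0.05,"ax":0.0,"ay":0.0,"az":0.0},{"x":0.01,"y":0.0,"z":-0.09,"ax":0.0,"ay":0.0,"az":0.0},{"x":0.04,"y":0.0,"z":-0.13,"ax":0.0,"ay":0.0,"az":0.0},{"x":0.07,"y":0.0,"z":-0.15,"ax":0.0,"ay":0.0,"az":0.0},{"x":0.11,"y":0.0,"z":-0.15,"ax":0.0,"ay":0.0,"az":0.0},{"x":0.11,"y":0.0,"z":-0.15,"ax":0.0,"ay":0.0,"az":0.0}]' 1; python3 -c "
from h import *
st()
s=read_camera('side');t=read_camera('top')
o=np.hstack([cv2.resize(s[190:390,270:470],(400,400)),cv2.resize(t[160:310,330:480],(400,400))]);cv2.imwrite('pics/f.png',o[:,:,::-1])"
```

```text
t: 21.15
eef_pos: [0.4805, -0.1254, 0.1536]
tool_rot: [-0.001, 0.395, 0.918, 0.0]
contact_force: [0.7, -0.3, 0.1]
gripper_width: 1.002
grasp_force: 0.0
t 21.15 p [ 0.4805 -0.1254  0.1536] yaw 43.41 tilt [ 0.002 -0.001 -1.   ] F [ 0.7 -0.3  0.1] M [-0.01 -0.02  0.01] w 1.002 g 0.0
```

View pics/f.png

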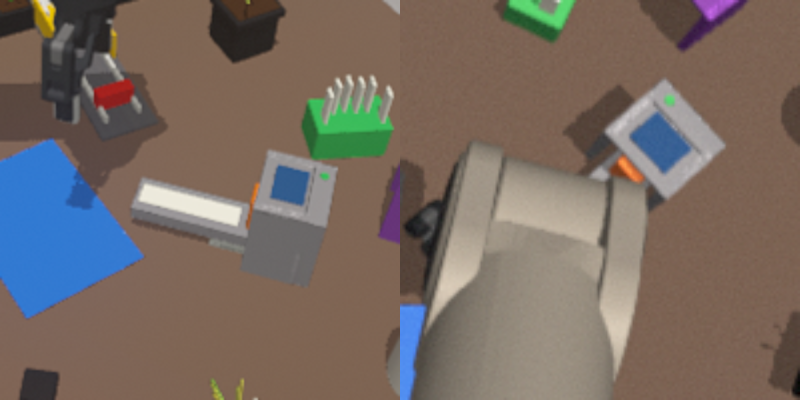

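```bash
python3 -c "
from h import *
d=np.array([.6845,-.729])
for a,b in((143,180),(133,208)): X=cast('side',(270+a/2,190+b/2),.034)[:2];print(X.round(4),'tail d',(X@d).round(4))
print('TCP-based tail', .5351-.055)
s=read_camera('side');c,r=blob(s,(5,140,90),(17,255,255),0,(380,270,410,320));print(cv2.contourArea(c),r)"
```

```text
[ 0.5315 -0.1579] tail d 0.4789
[ 0.505  -0.1832] tail d 0.4792
TCP-based tail 0.4801
14.0 ((395.3327941894531, 291.96063232421875), (2.004094123840332, 22.560375213623047), 13.240520477294922)
```

```bash
python3 -c "
from station import *
print(hand_in())"
```

```text
the job is handed in; nothing more can be done
None
```

The bar is off the track, was set down on the mat, and now stands fully home against the back wall of the grey dock with the gripper clear; I handed it in at about 21 s, the bar caught once on the track with about 58 N at the wrist (limit 120 N), and I saw no bystanders disturbed.

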